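Knobs onto control units, units onto the sloped rack

ROBOT

A 6-joint arm with a two-finger parallel gripper is mounted at the origin on the work surface. World frame = base frame: x ahead of the robot, y to its left, z up, the work surface at z = 0. Lengths are in m, angles in rad, forces in N, time in s.
With the tool pointing down it reaches from about 0.375 to 0.925 m from the base axis. Payload 5.7 kg.
Tool frame: the origin (TCP) lies midway between the tips of the shut fingers; the grasp point (between the pads) lies 19 mm behind it; z points along the fingers, y is the line along which they close (so a half turn about z gives the same grasp; the last joint's range is limited). The gripper opens to 88 mm and grips with 3 to 60 N. Pads are 20 mm wide; open, the fingers measure 115 mm over their backs; the gripper's body (75 mm by 178 mm) begins 61 mm behind the grasp point.
Start: joints at [-1.45, 0.359, 1.51, -0, 1.272, -0.115], TCP at [0.14, -0.583, 0.223] pointing down, gripper open.
Joint ranges: [-2.97, 2.97], [-1.01, 2.36], [0.21, 2.38], [-0.96, 4.11], [0.2, 2.71], [-2.98, 2.98]. Speed limits (rad/s): [2.39, 2.39, 3.14, 3.14, 3.14, 3.14].

INTERFACE

Orientations are given as a unit quaternion [x, y, z, w].
In Python, from bench import move_ptp, servo_line, goto_joints, move_gripper, sleep, inverse_kinematics, capture, PlanningError, close_job, spot_in, silhouettes, current_clock, current_joint_pos, current_qvel, current_joint_torque, current_position, current_orientation, current_force, current_torque, current_finger_gap, current_grip_force gives the robot as it stands. Calls block until the motion is done:
- move_ptp(position, orientation): joint-space move of the TCP to a pose.
- servo_line(position, orientation=None, rate=0.15, contact_N=None): straight line of the TCP; orientation=None keeps the orientation; rate is the mean speed in m/s. With contact_N (N) it stops when the force on the tool has changed by that much, and returns True; else False.
- goto_joints(angles): joint-space move.
- move_gripper(opening): finger opening in m; the grip force is fixed at half the most; returns when the fingers have stopped.
- sleep(seconds).
- inverse_kinematics(position, orientation): joint angles nearest the present ones, or None.
- capture(name): name is "scene" or "top" or "wrist"; returns a dict with "image" (480x640x3 uint8, blue, green, red), "range_z" (480x640 float32, m along the optical axis (not along the pixel's ray), 0 where there is no reading), "intrinsics" (3x3 intrinsics, pixels), "R" (3x3) and "t" (3): a world point X has camera coordinates R X + t. Camera axes: x right, y down, z forward; pixel columns grow to the right and rows downward; lengths in m; the calibration is good to about 2 mm. A picture is of the moment at which its call begins.
A pose or a line that the arm cannot do raises PlanningError and nothing moves.
- close_job(): hands the job in; it is judged then, once.
Trained networks look in the newest picture that a camera, given by its name, has taken for a name from the list of things; names that differ only in an ending like _2 or _b are one class to them, and where a whole thing is asked for, a point or a joint stands for the part that bears it (a point fixed in the world has none). Each returns a list of dicts, best first, with "conf" (0 to 1); they miss things now and then, are a little off and sometimes report something else, mostly with a low value. They report only what shows in the picture. A call takes as long as a camera call. They do not tell look-alikes from the thing itself.
- spot_in(camera, query): "xy" ([column, row] in pixels, amid what is visible of it).
- silhouettes(camera, query): "region" (480x640 bool, what is visible of it) and "xy" ([column, row] in pixels, amid what is visible of it).
Readings, each from a call of its own:
- current_clock(): time.
- current_joint_pos(): joint angles.
- current_qvel(): joint speeds.
- current_joint_torque(): joint torques, N m.
- current_position(): TCP position.
- current_orientation(): TCP orientation.
- current_force(): force on the tool from outside, world axes, zero at the start.
- current_torque(): the same for the moment, N m.
- current_finger_gap(): finger opening in m.
- current_grip_force(): force on a finger pad.
Only numpy, scipy, OpenCV 4.12 (cv2) and the standard library are available. Lean on these libraries where they do the work, as an engineer would, in place of code of your own. Each camera call takes 0.05 s, during which the arm holds its last target. There are 200 camera calls.

TASK

Finish the control units on the bench: turn a black knob so that the flat in its bore matches the D-shaft of a unit, and push it down until it snaps fully home, one knob on every unit. Put every finished unit on the sloped steel rack, standing flat on the shelf on its underside, side by side, each square to the front lip and touching it. Leave the bearing, the nut and the red bottle where they are; a knob may be left over.

Things in the scene. Friction and masses are not known exactly. Their poses are not given: they have to be found in the camera images.
- unit1_mid (a point): control unit: loose aluminium box 52 mm (x) by 60 mm (y) by 50 mm high, 0.35 kg, a steel D-shaft standing up from the middle of its top. The point is the box's centre, 25 mm above its underside; z is up. Grip it across the two faces 52 mm apart (x). May be absent.
- shaft1_home (a point): D-shaft of unit1: 16 mm steel, one flat 3 mm from its axis, 20 mm tall above the box's top, last 5 mm tapered to 60 %. The point lies on its axis 18 mm above the box's top: the centre of a knob that is fully home comes here. z up along the shaft, x out through the flat. It turns stiffly in the box, so its flat may look any way up to 0.6 rad from the box's x.
- knob1_mid (a point): black knob: block 40 mm long (x), 26 mm wide (y), 36 mm high, 45 g (heavy foot), standing bore down. The point is its centre, 18 mm above its underside; z up, x along the white pointer line towards the pointer's end. Grip it across the 26 mm. Any knob fits any unit.
- unit2_mid (a point): control unit like unit1 (may be absent). A fitted knob stays inside the box's outline seen from above and rises 36 mm above its top.
- shaft2_home (a point): D-shaft of unit2, like shaft1. A brass spring detent stands out of the shaft on the side away from the flat, 13 mm above the box's top; a knob's own weight does not pass it.
- knob2_mid (a point): knob like knob1. The D-bore opens in the middle of the underside, 25 mm deep, about 1 mm wider than the shaft on every side, its flat on the pointer's side: it goes on only with the knob's x pointing as the shaft's x.
- unit3_mid (a point): control unit like unit1 (may be absent)
- shaft3_home (a point): D-shaft of unit3, like shaft1
- knob3_mid (a point): knob like knob1. Pushing it down over the detent takes about 6 to 12 N; it snaps 3 to 4 mm before its underside meets the box's top, then goes on down to the top.
- unit4_mid (a point): control unit like unit1 (may be absent)
- shaft4_home (a point): D-shaft of unit4, like shaft1
- knob4_mid (a point): knob like knob1
- rack_lip (a point): fixed rack on blue legs: steel shelf 310 mm wide (y), 90 mm deep, sloping 18 degrees up from an 8 mm lip at its front; ends 8 mm high. The point: foot of the lip on the shelf, mid-width, 70 mm above the bench; x up the slope, y along the lip, z square to the shelf. A seated unit's centre is at x 26 mm, z 25 mm. Room for four units 65 to 72 mm apart, centred on it.
- bearing: bystander, to be left alone: a plain steel ball bearing lying flat, 28 mm across and 11 mm high; the point is the centre of its underside
- threadlock: bystander, to be left alone: a small red bottle standing up, 24 mm across and 58 mm high; the point is the centre of its underside
- nut: bystander, to be left alone: a dark hexagon nut lying flat, 26 mm across and 12 mm high; the point is the centre of its underside
Things that resemble listed ones, but are neither listed nor needed, are in the scene too. What is shaped like the part that bears knob3_mid but purple or turquoise is not meant.

How it is judged:
By the outcome, as a careful person would: the job done as asked, in the order asked, and still so for the second after the job is handed in, with the robot touching nothing.
Of unit1, unit2, unit3, unit4 only 3 to 4 are there at a start; the rules pass over those that are not, and their reading is None.
At some moment in a run one of knob1, knob2, knob3, knob4 may be knocked a few centimetres aside while the robot is not near it.
It also fails if it takes over 210 s, if anything falls off the work surface, if the arm or the gripper's body presses on something with over 40 N, if the wrist force passes 120 N, or if a joint passes its speed limit or range.

## Working session

There is one attempt and no reset: what is moved stays moved. The work goes in short steps, each a Python script; the robot and the scene stay as the last script left them, time stands still between calls to the robot, and variables do not carry over. Pictures are saved under pics/ and viewed, at most 14 in all, crops included, and the job is handed in when it is done.

```bash
ls; mkdir -p pics; cat > h.py <<'E'
import numpy as np, cv2
from bench import *
def save(c,n,crop=None,s=1):
    im=c["image"]
    if crop: im=im[crop[1]:crop[3],crop[0]:crop[2]]
    cv2.imwrite(f"pics/{n}.png",cv2.resize(im,None,fx=s,fy=s,interpolation=cv2.INTER_CUBIC))
def cloud(c):
    K=c["intrinsics"];z=c["range_z"];v,u=np.mgrid[0:480,0:640]
    P=np.stack([(u-K[0,2])/K[0,0]*z,(v-K[1,2])/K[1,1]*z,z],-1)
    W=(P-c["t"])@c["R"]; W[z<=0]=np.nan
    return W
def proj(c,X):
    p=c["intrinsics"]@(c["R"]@np.asarray(X)+c["t"]); return p[:2]/p[2]
E
python3 - <<'E'
from h import *
for n in("scene","top"):
    c=capture(n);save(c,n); W=cloud(c)
    print(n,c["R"].round(3).tolist(),c["t"].round(3),c["intrinsics"][0,0])
    for q in("unit1_mid","knob1_mid","shaft1_home","bearing","nut","threadlock"):
        for d in silhouettes(n,q):
            m=d["region"]; print(q,round(d["conf"],2),np.round(d["xy"]),m.sum(),np.nanmedian(W[m],0).round(3), np.nanpercentile(W[m][:,2],95).round(3))
E
```

```text
pics
scene [[-0.677, 0.736, -0.011], [0.603, 0.546, -0.581], [-0.422, -0.4, -0.814]] [ 0.45  -0.291  1.119] 472.8753904595257
unit1_mid 0.78 [345. 192.] 1137 [ 0.468 -0.14   0.047] 0.055
knob1_mid 0.96 [303. 239.] 457 [ 0.602 -0.127  0.033] 0.037
shaft1_home 0.44 [347. 180.] 95 [ 0.459 -0.148  0.058] 0.069
bearing 0.57 [269. 182.] 136 [ 0.534 -0.296  0.01 ] 0.013
bearing 0.41 [348. 181.] 66 [ 0.459 -0.148  0.062] 0.069
nut 0.72 [350. 234.] 121 [ 0.526 -0.082  0.011] 0.013
top [[-0.003, -1.0, -0.014], [-0.986, 0.005, -0.166], [0.166, 0.014, -0.986]] [-0.052  0.596  1.026] 591.460079139191
unit1_mid 0.68 [367. 311.] 1056 [ 0.457 -0.149  0.052] 0.066
knob1_mid 0.62 [359. 234.] 393 [ 0.594 -0.134  0.037] 0.041
knob1_mid 0.29 [416. 235.] 400 [ 0.594 -0.238  0.037] 0.04
shaft1_home 0.52 [370. 315.] 95 [ 0.457 -0.151  0.067] 0.074
bearing 0.5 [447. 272.] 160 [ 0.532 -0.3    0.013] 0.016
nut 0.36 [391. 272.] 166 [ 0.529 -0.192  0.039] 0.061
threadlock 0.71 [387. 271.] 176 [ 0.53  -0.192  0.038] 0.061
```

View pics/scene.png

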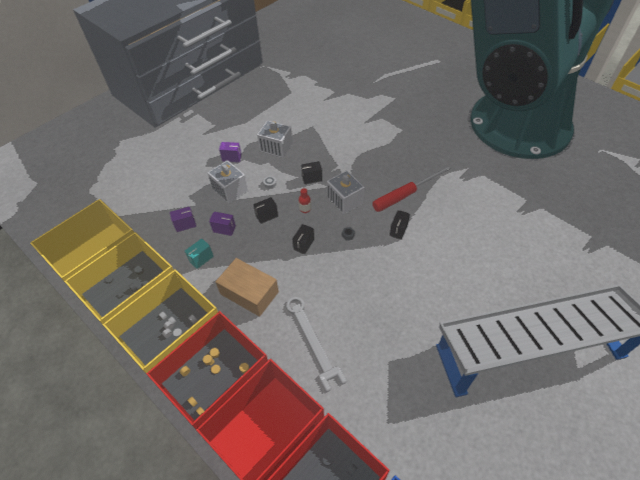

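View pics/top.png

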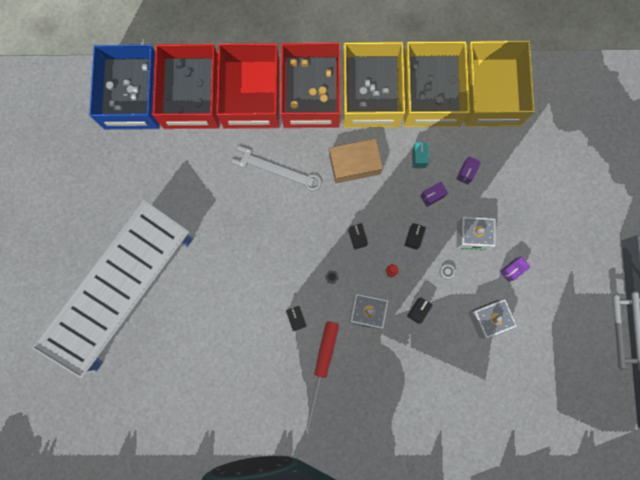

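The scene image shows a rack at (545,330), red screwdriver, and distractors. The top image shows three units at (369,311), (478,232) and (494,318). It also shows four black knobs at (358,236), (415,236), (420,310) and (296,318), with purple and turquoise look-alikes at (433,193), (469,169), (515,268) and (421,154). The rack is at (115,290). Next I'll fit the rack and take a closer look.

```bash
python3 - <<'E'
from h import *
c=capture("top");W=cloud(c)
poly=np.zeros((480,640),np.uint8);cv2.fillPoly(poly,[np.array([[130,185],[205,235],[85,390],[20,355]])],1)
m=(poly>0)&(W[...,2]>0.055); P=W[m]
# ransac plane
rng=np.random.default_rng(0);best=None
for _ in range(500):
    a=P[rng.choice(len(P),3,False)];n=np.cross(a[1]-a[0],a[2]-a[0]);n/=np.linalg.norm(n)+1e-12
    k=abs((P-a[0])@n)<.002
    if best is None or k.sum()>best.sum():best=k
Q=P[best];ctr=Q.mean(0);U,S,V=np.linalg.svd(Q-ctr,full_matrices=False);n=V[2]*np.sign(V[2][2])
print("n",n,np.degrees(np.arccos(n[2])),len(P),len(Q))
x=np.array([0,0,1])-n[2]*n;x/=np.linalg.norm(x);y=np.cross(n,x);
d=(P-ctr)@np.stack([x,y,n]).T
print("ctr",ctr,"x",x,"y",y)
for i in(0,1):print(np.percentile(d[best][:,i],[0,1,2,50,98,99,100]).round(4))
h=d[d[:,2]>.004];print("raised",len(h));print(np.percentile(h[:,0],[1,10,25,50,75,90,99]).round(4),np.percentile(h[:,1],[1,50,99]).round(4), np.percentile(h[:,2],[50,90,99]))
r=cv2.minAreaRect((d[best][:,:2]*1000).astype(np.float32));print(r)
print("lowest z",Q[:,2].min(),Q[:,2].max())
print(current_position(),current_orientation())
from scipy.spatial.transform import Rotation as R
w=capture("wrist");Rt=R.from_quat(current_orientation()).as_matrix()
cam=-w["R"].T@w["t"];print("cam in tool",Rt.T@(cam-current_position()),(w["R"]@Rt).round(3),w["intrinsics"][0,0])
for x in [(.5,-.22,.4),(.5,-.2,.35)]:
  q=inverse_kinematics(x,current_orientation());print(q)
E
```

```text
n [-0.18255949 -0.26108767  0.94789517] 18.57721538756037 10369 6677
ctr [0.49619567 0.299912   0.08513748] x [0.54317898 0.77682808 0.31858239] y [-0.81952952  0.57303697  0.        ]
[-0.0509 -0.0456 -0.0445  0.0001  0.0436  0.0445  0.0457]
[-0.1557 -0.1526 -0.1491  0.001   0.1432  0.1463  0.1507]
raised 893
[-0.0496 -0.0487 -0.0474 -0.0437 -0.0077  0.0227  0.0415] [-0.1584  0.0057  0.151 ] [0.00738941 0.01055596 0.01291334]
((-2.595806121826172, -2.578460693359375), (96.07612609863281, 306.48394775390625), 0.15351104736328125)
lowest z 0.06732102506740349 0.10144438482930006
[ 0.14015111 -0.58340061  0.22268558] [ 9.93055467e-01  1.17647099e-01 -1.01114874e-05  7.78719508e-06]
cam in tool [ 0.08303102 -0.00079898 -0.16093337] [[-0.     1.    -0.001]
 [-0.954 -0.001 -0.299]
 [-0.299  0.     0.954]] 401.494500377851
[-5.41006645e-01  1.68803039e-01  1.34557201e+00  4.62709195e-05
  1.62723943e+00  7.94006168e-01]
[-5.08835599e-01  1.76980819e-01  1.45079406e+00  4.69515043e-05
  1.51383810e+00  8.26171932e-01]
```

```bash
python3 - <<'E'
from h import *
t0=current_clock()
move_ptp([.57,-.22,.25],[1,0,0,0]);print(t0,current_clock())
c=capture("wrist");save(c,"w1",s=1.25);W=cloud(c);np.savez("w1.npz",**c)
for q in("unit1_mid","knob1_mid","shaft1_home"):
    for d in silhouettes("wrist",q):
        m=d["region"]; print(q,round(d["conf"],2),np.round(d["xy"]),m.sum(),np.nanmedian(W[m],0).round(3), np.nanpercentile(W[m][:,2],95).round(3))
E
```

```text
0.8 2.825
knob1_mid 0.82 [222. 177.] 1497 [ 0.598 -0.135  0.034] 0.036
shaft1_home 0.71 [245. 304.] 3641 [ 0.47  -0.152  0.049] 0.06
```

View pics/w1.png

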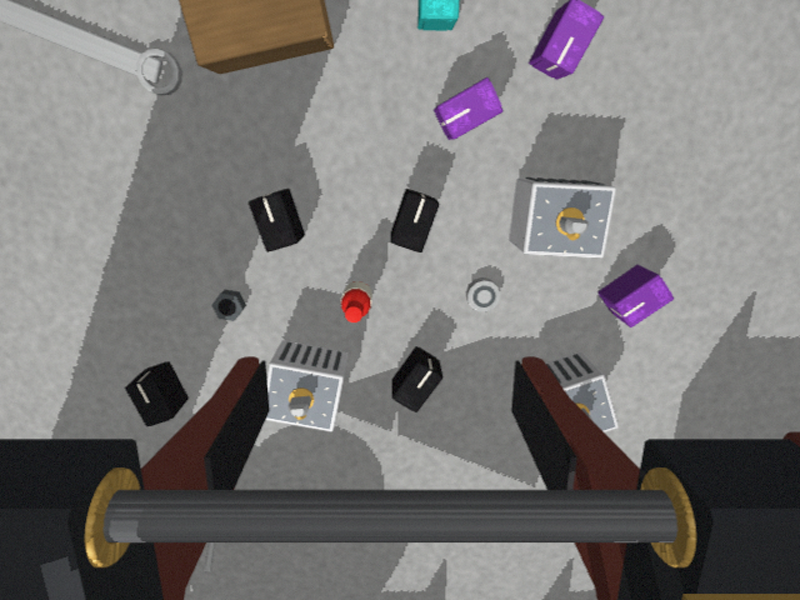

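```bash
cat >> h.py <<'E'
def rects(c,W,zlo,zhi,amin,amax,bgr=None):
    """blobs at heights zlo..zhi -> (cx,cy,long ang mod pi,L,S,mask)"""
    m=((W[...,2]>zlo)&(W[...,2]<zhi)).astype(np.uint8)
    if bgr is not None: m&=bgr.astype(np.uint8)
    m=cv2.morphologyEx(m,cv2.MORPH_CLOSE,np.ones((3,3)));m=cv2.morphologyEx(m,cv2.MORPH_OPEN,np.ones((3,3)))
    n,l,st,_=cv2.connectedComponentsWithStats(m);out=[]
    for i in range(1,n):
        k=(l==i)&(W[...,2]>zlo)&(W[...,2]<zhi);P=W[k][:,:2]
        if len(P)<50: continue
        (cx,cy),(a,b),an=cv2.minAreaRect((P*1000).astype(np.float32))
        if a<b:a,b,an=b,a,an+90
        if not amin<a*b<amax: continue
        out.append((cx/1000,cy/1000,np.radians(an)%np.pi,a,b,l==i))
    return out
E
python3 - <<'E'
from h import *
c=dict(np.load("w1.npz"));W=cloud(c);im=c["image"].astype(int)
dark=(im.max(-1)<75)|((im.min(-1)>150))
for r in rects(c,W,.030,.043,500,1600):
    k=r[5];print("knob",np.round(r[:5],3),proj(c,[r[0],r[1],.036]).round(),im[k].mean(0).round(),end=" ")
    wh=k&(im.min(-1)>120);p=W[wh][:,:2].mean(0) if wh.any() else np.zeros(2);d=p-np.array(r[:2]);print("ptr",wh.sum(),np.arctan2(d[1],d[0]).round(3),np.linalg.norm(d).round(4))
for r in rects(c,W,.044,.056,1500,4500):print("unit",np.round(r[:5],3),proj(c,[r[0],r[1],.05]).round())
t=current_clock()
for i,(x,y) in enumerate([(.465,-.152),(.59,-.352),(.45,-.375)]):
    move_ptp([x-.017,y,.13],[1,0,0,0]);c=capture("wrist");np.savez(f"u{i}.npz",**c);W=cloud(c)
    for r in rects(c,W,.044,.056,1500,4500):
        p=proj(c,[r[0],r[1],.07]);print(i,np.round(r[:5],4),p.round())
        u,v=p.astype(int);save(c,f"u{i}",(u-50,v-50,u+50,v+50),5)
print(current_clock()-t)
im=np.hstack([cv2.imread(f"pics/u{i}.png") for i in range(3)]);cv2.imwrite("pics/shafts.png",cv2.resize(im,(798,266)))
E
```

```text
knob [ 0.722 -0.343  2.681 40.507 26.313] [458.  28.] [177.  78. 142.] ptr 91 nan nan
knob [ 0.676 -0.276  2.073 40.584 25.976] [376.  86.] [183.  79. 147.] ptr 80 2.098 0.0102
knob [ 0.597 -0.132  0.284 40.423 26.348] [217. 178.] [44. 43. 44.] ptr 64 0.387 0.0077
knob [ 0.596 -0.238  2.816 40.479 26.129] [331. 178.] [43. 43. 44.] ptr 65 -0.37 0.0098
knob [ 0.534 -0.419  2.242 40.644 26.973] [515. 241.] [169.  70. 134.] ptr 61 2.335 0.0102
knob [ 0.459 -0.242  2.543 40.572 26.313] [333. 310.] [44. 43. 44.] ptr 41 nan nan
knob [ 4.4500e-01 -1.8000e-02  3.2200e-01  4.0997e+01  2.7160e+01] [118. 323.] [30. 29. 30.] ptr 28 0.37 0.01
unit [ 0.723 -0.131  1.579 92.889 36.911] [201.  23.]
unit [ 0.599 -0.348  1.516 60.096 52.076] [455. 177.]
unit [ 0.457 -0.148  1.369 59.904 52.657] [240. 319.]
unit [ 0.449 -0.383  0.379 52.594 33.295] [473. 326.]
0 [ 0.457  -0.1485  1.3707 60.1238 52.6306] [305. 251.]
0 [ 0.4377 -0.3555  0.3376 52.8719 30.3221] [651. 281.]
1 [ 0.5993 -0.3489  1.5172 60.2158 52.0899] [310. 218.]
2 [ 0.4431 -0.3707  1.9351 60.3472 52.0705] [306. 247.]
2 [ 4.05900e-01 -5.86800e-01  1.68000e-02  9.19456e+01  1.96574e+01] [661. 304.]
2.475
```

```bash
python3 - <<'E'
from h import *
o=[]
for i,(u,v) in enumerate([(305,251),(310,218),(306,247)]):
    c=np.load(f"u{i}.npz");W=cloud(c);o.append(cv2.resize(c["image"][v-33:v+33,u-33:u+33],(264,264),interpolation=cv2.INTER_CUBIC))
    z=W[v-33:v+33,u-33:u+33,2];g=np.clip((z-.045)/.03*255,0,255);o.append(cv2.applyColorMap(cv2.resize(np.nan_to_num(g).astype(np.uint8),(264,264),interpolation=cv2.INTER_NEAREST),2))
cv2.imwrite("pics/shafts2.png",np.vstack([np.hstack(o[0::2]),np.hstack(o[1::2])]))
E
```

```text
(no output)
```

View pics/shafts2.png

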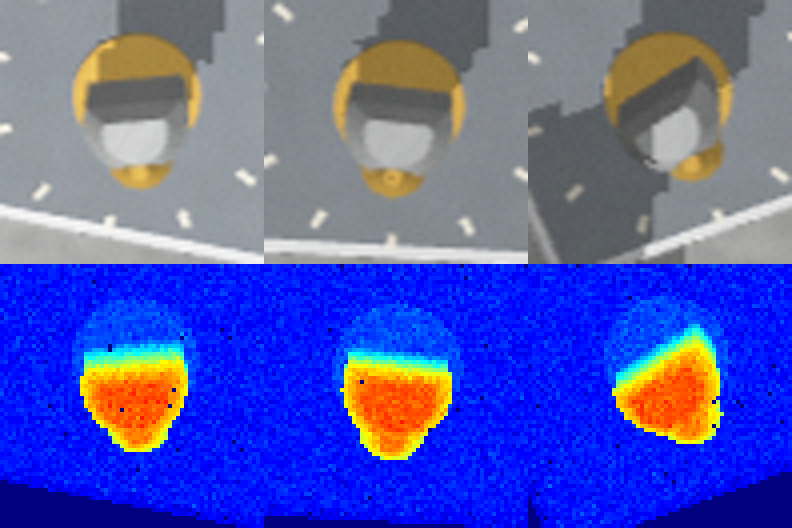

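Top row: A, B and C shafts from above. The flats are at the image-up side (+x), C's turned to the upper left, and each brass detent is opposite its flat. Next I'll fit the first knob: the black one at w1 display (417,378) onto unit C.

```bash
cat >> h.py <<'E'
from scipy.spatial.transform import Rotation as Ro
def down(th): return (Ro.from_euler('z',th)*Ro.from_euler('x',np.pi)).as_quat()
def look(x,y,th=0.,z=.13):
    d=.083-.3145*(z+.154-.05)
    move_ptp([x-d*np.cos(th),y-d*np.sin(th),z],down(th));return capture("wrist")
def wrap(a): return (a+np.pi)%(2*np.pi)-np.pi
def knob_at(c,x,y,top=.036):
    W=cloud(c);im=c["image"].astype(int)
    L=[r for r in rects(c,W,top-.006,top+.006,800,1300) if im[r[5]].mean()<70]
    r=min(L,key=lambda r:np.hypot(r[0]-x,r[1]-y))
    k=r[5]&(im.min(-1)>120);d=np.nanmean(W[k][:,:2],0)-r[:2]
    th=r[2]; th=th if d@[np.cos(th),np.sin(th)]>0 else th+np.pi
    return r[0],r[1],wrap(th)
def unit_at(c,x,y):
    r=min(rects(c,cloud(c),.044,.055,2700,3500),key=lambda r:np.hypot(r[0]-x,r[1]-y))
    a=wrap(r[2]-np.pi/2); a=a if abs(a)<np.pi/2 else wrap(a+np.pi)
    return r[0],r[1],a
def shaft_ang(c,x,y):
    P=cloud(c).reshape(-1,3);P=P[(P[:,2]>.053)&(P[:,2]<.064)&(np.hypot(P[:,0]-x,P[:,1]-y)<.011)][:,:2]-[x,y]
    best=None
    for a in np.arange(-1.2,1.2,.005):
        for d in np.arange(.000,.006,.0005):
            k=(abs(P@[np.cos(a),np.sin(a)]-d)<.0005).sum()
            if best is None or k>best[0]:best=(k,a,d)
    return best
E
python3 - <<'E'
from h import *
for i,(x,y) in enumerate([(.457,-.1485),(.599,-.349),(.443,-.371)]):
    c=dict(np.load(f"u{i}.npz"));u=unit_at(c,x,y);print("unit",np.round(u,4),shaft_ang(c,u[0],u[1]))
t=current_clock()
c=look(.459,-.242);k=knob_at(c,.459,-.242);print("K3",k)
q=down(k[2]);p=np.array([k[0],k[1],.008])
move_gripper(.05)
move_ptp(p+[0,0,.05],q);servo_line(p,q,rate=.12);move_gripper(.0)
print("gap",current_finger_gap(),current_grip_force())
servo_line(p+[0,0,.11],q,rate=.2)
c=capture("wrist");np.savez("held.npz",**c);save(c,"held");print(current_clock()-t)
W=cloud(c);im=c["image"].astype(int);T=Ro.from_quat(current_orientation()).as_matrix();L=(W-current_position())@T
k=(im.min(-1)>120)&(abs(L[...,2]+.028)<.008)&(np.hypot(L[...,0],L[...,1])<.03)
print("ptr in tool",k.sum(),L[k].mean(0),np.ptp(L[k],axis=0))
kk=(abs(L[...,2]+.028)<.004)&(abs(L[...,1])<.012)&(abs(L[...,0])<.04);print("top x range",np.percentile(L[kk][:,0],[1,99]),np.median(L[kk][:,2]))
E
```

```text
unit [ 0.457  -0.1485 -0.2   ] (np.int64(126), np.float64(0.09999999999997233), np.float64(0.003))
unit [ 0.5993 -0.3489 -0.0536] (np.int64(114), np.float64(-0.13500000000002266), np.float64(0.003))
unit [ 0.4431 -0.3707  0.3643] (np.int64(105), np.float64(0.584999999999962), np.float64(0.0025))
K3 (0.45903945922851563, -0.24230618286132813, np.float64(-0.5783844600160553))
gap 0.02542792438877259 30.001012086868286
3.8332999999999995
ptr in tool 338 [ 0.01077216 -0.00077844 -0.02678958] [0.02034974 0.00228346 0.00883849]
top x range [-0.01949879  0.01999959] -0.02683508036464714
```

```bash
cat >> h.py <<'E'
def mate(x,y,th,cN=22):
    q=down(th)
    move_ptp([x,y,.11],q);servo_line([x,y,.085],q,rate=.1)
    h=servo_line([x,y,.052],q,rate=.025,contact_N=cN);z=current_position()[2]
    print("mate contact",h,"z",z.round(4),"F",np.round(current_force(),1),"gap",round(current_finger_gap(),4))
    return z
def check(x,y):
    c=look(x,y,0,.16);W=cloud(c);u=unit_at(c,x,y)
    m=(W[...,2]>.066)&(W[...,2]<.12)&(np.hypot(W[...,0]-u[0],W[...,1]-u[1])<.025)
    print("unit",np.round(u,4),"knob top",np.percentile(W[m][:,2],[50,90]).round(4),"box",np.median(W[(abs(W[...,2]-.05)<.006)&(np.hypot(W[...,0]-u[0],W[...,1]-u[1])<.035)][:,2]).round(4));return c,u
E
python3 - <<'E'
from h import *
t=current_clock();x,y=.4431,-.3715
z=mate(x,y,.585)
if z<.062:
    move_gripper(.045);servo_line([x,y,.12],rate=.2)
    c,u=check(x,y);save(c,"c1")
print(current_clock()-t)
E
```

```text
mate contact True z 0.0583 F [-0.9 -0.1  5.6] gap 0.0259
unit [ 0.4432 -0.3708  0.3647] knob top [0.0847 0.0856] box 0.0491
4.2667
```

```bash
ls pics
```

```text
c1.png
held.png
scene.png
shafts.png
shafts2.png
top.png
u0.png
u1.png
u2.png
w1.png
```

```bash
cat >> h.py <<'E'
def fit(kx,ky,ux,uy):
    c=look(kx,ky);k=knob_at(c,kx,ky);print("knob",np.round(k,4))
    q=down(k[2]);p=np.array([k[0],k[1]-.0008,.008])
    move_gripper(.05);move_ptp(p+[0,0,.05],q);servo_line(p,q,rate=.12);move_gripper(.0)
    print("gap",current_finger_gap());servo_line(p+[0,0,.11],q,rate=.2)
    c=look(ux,uy,0,.17);u=unit_at(c,ux,uy);s=shaft_ang(c,*u[:2]);print("unit",np.round(u,4),s)
    return u,s
E
python3 - <<'E'
from h import *
t=current_clock()
for (kx,ky,ux,uy,a) in [(.596,-.238,.5993,-.3489,-.135),(.597,-.132,.457,-.1485,.1)]:
    u,s=fit(kx,ky,ux,uy)
    z=mate(ux,uy-.0008,a)
    if z>.062: break
    move_gripper(.045);servo_line([ux,uy-.0008,.13],rate=.2)
    c,u=check(ux,uy)
print(current_clock()-t,current_clock())
E
```

```text
knob [ 0.5957 -0.2381 -0.3271]
gap 0.025625791342339665
unit [ 0.5996 -0.3489 -0.0547] (np.int64(92), np.float64(-0.13500000000002266), np.float64(0.0025))
mate contact True z 0.0585 F [-0.6 -0.2  4.6] gap 0.0261
unit [ 0.5996 -0.3488 -0.0583] knob top [0.0847 0.0856] box 0.0492
knob [ 0.5964 -0.132   0.2802]
gap 0.026200523823217997
unit [ 0.4573 -0.1484 -0.2047] (np.int64(94), np.float64(0.07999999999997276), np.float64(0.0025))
mate contact True z 0.0581 F [-0.7  1.2  4.9] gap 0.0259
unit [ 0.4572 -0.1485 -0.2008] knob top [0.0847 0.0856] box 0.0492
14.233300000000002 27.8333
```

```bash
python3 - <<'E'
from h import *
th=.96; X=np.array([.496,.30])-.06*np.array([np.cos(th),np.sin(th)])
move_gripper(.088)
c=look(X[0],X[1],th,.30);np.savez("rack.npz",**c);save(c,"rack",s=1.2);W=cloud(c)
m=(W[...,2]>.06)&(W[...,2]<.12)&(np.hypot(W[...,0]-.496,W[...,1]-.3)<.18);P=W[m]
rng=np.random.default_rng(0);best=None
for _ in range(500):
    a=P[rng.choice(len(P),3,False)];n=np.cross(a[1]-a[0],a[2]-a[0]);n/=np.linalg.norm(n)+1e-12
    k=abs((P-a[0])@n)<.0015
    if best is None or k.sum()>best.sum():best=k
Q=P[best];ctr=Q.mean(0);V=np.linalg.svd(Q-ctr,full_matrices=False)[2];n=V[2]*np.sign(V[2][2])
print("n",n,np.degrees(np.arccos(n[2])),len(P),len(Q))
x=np.array([0,0,1])-n[2]*n;x/=np.linalg.norm(x);y=np.cross(n,x);d=(P-ctr)@np.stack([x,y,n]).T
print("ctr",ctr,"az",np.arctan2(x[1],x[0]))
h=d[(d[:,2]>.0045)&(d[:,2]<.012)&(d[:,0]<-.03)]
print("lip top",len(h),np.percentile(h[:,0],[2,25,50,75,98]).round(4),"h",np.percentile(h[:,2],[50,98]))
f=np.polyfit(h[:,1],h[:,0],1);print("lip line",f)
s=d[best];
for lo in np.arange(-.14,.14,.04):
    b=s[(s[:,1]>lo)&(s[:,1]<lo+.04)];g=h[(h[:,1]>lo)&(h[:,1]<lo+.04)];print(round(lo,2),"shelf x",np.percentile(b[:,0],[.5,99.5]).round(4),"lip x",np.percentile(g[:,0],[3,50,97]).round(4) if len(g) else None)
e=d[(d[:,2]>.0045)&(d[:,2]<.012)&(d[:,0]>-.03)];print("ends",[np.percentile(e[e[:,1]*sg>0][:,1],[3,50,97]).round(4) for sg in(-1,1)])
E
```

```text
n [-0.17719929 -0.25282192  0.95114746] 17.98313065515991 32204 27372
ctr [0.49930293 0.30281148 0.08390972] az 0.9594761283428701
lip top 1762 [-0.0527 -0.0508 -0.0492 -0.0484 -0.0346] h [0.0075669  0.00914903]
lip line [-0.00248262 -0.04889225]
-0.14 shelf x [-0.0484  0.043 ] lip x [-0.0525 -0.0492 -0.0475]
-0.1 shelf x [-0.0484  0.0429] lip x [-0.0523 -0.0494 -0.0474]
-0.06 shelf x [-0.0486  0.0428] lip x [-0.0522 -0.0492 -0.0477]
-0.02 shelf x [-0.0489  0.0426] lip x [-0.0523 -0.0494 -0.0478]
0.02 shelf x [-0.0489  0.0425] lip x [-0.0522 -0.0494 -0.0479]
0.06 shelf x [-0.0489  0.0424] lip x [-0.0522 -0.0493 -0.0482]
0.1 shelf x [-0.0489  0.0421] lip x [-0.0531 -0.05   -0.0483]
0.14 shelf x [-0.049   0.0421] lip x [-0.053  -0.0485 -0.0311]
ends [array([-0.1554, -0.1531, -0.1518]), array([0.1513, 0.1523, 0.1547])]
```

View pics/rack.png

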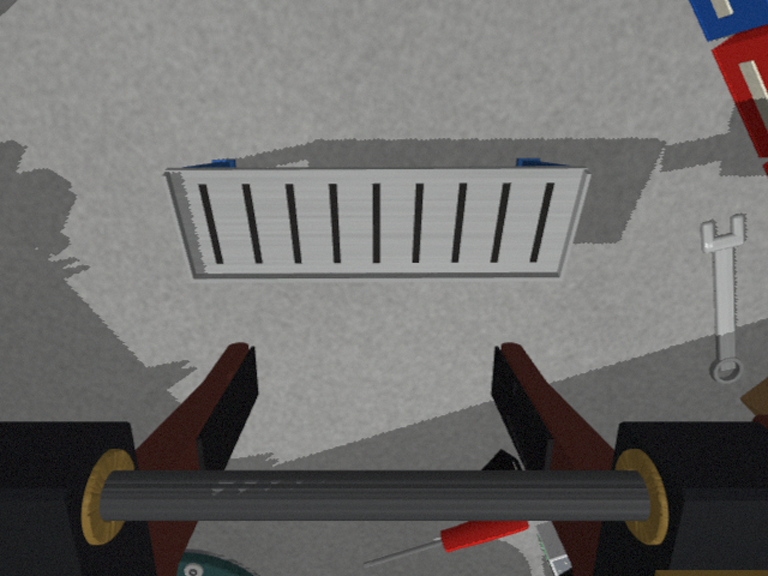

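Rack view: shelf from (165,170) to (590,170), lip along row ~275, and the fitted plane is 17.98°, so it's well measured. Next I'll place the first unit.

```bash
cat >> h.py <<'E'
_az=.962;_c=np.cos(np.radians(18));_s=np.sin(np.radians(18))
RX=np.array([_c*np.cos(_az),_c*np.sin(_az),_s]);RY=np.array([-np.sin(_az),np.cos(_az),0]);RN=np.cross(RX,RY)
LIP=np.array([.4993,.3028,.0839])-.0477*RX-.0005*RY; LIP[2]=.070
def rk(x,y,z): return LIP+x*RX+y*RY+z*RN
def rq(s): return Ro.from_matrix(np.stack([s*RY,s*RX,-RN],1)).as_quat()
def carry(ux,uy,ua,ypos,s):
    q=down(ua+s*np.pi/2);p=np.array([ux,uy,.016])
    move_gripper(.072);move_ptp(p+[0,0,.11],q);servo_line(p,q,rate=.12);move_gripper(0.)
    print("gap",current_finger_gap());servo_line(p+[0,0,.2],q,rate=.2)
    Q=rq(s);move_ptp(rk(.031,ypos,.10),Q)
    servo_line(rk(.031,ypos,.024),Q,rate=.12)
    h=servo_line(rk(.031,ypos,.010),Q,rate=.02,contact_N=4)
    loc=lambda:(np.stack([RX,RY,RN])@(current_position()-LIP)).round(4)
    l=loc();print("down",h,l)
    h=servo_line(rk(.018,ypos,l[2]),Q,rate=.02,contact_N=5);l=loc();print("slid",h,l,np.round(current_force(),1))
    move_gripper(.072);servo_line(rk(l[0],ypos,.11),Q,rate=.2)
E
python3 - <<'E'
from h import *
print(LIP)
for s in(1,-1):
  for y in(-.07,0,.07): print(s,inverse_kinematics(rk(.026,y,.016),rq(s)),inverse_kinematics(rk(.026,y,.11),rq(s)) is not None)
  for u in [(.457,-.149,-.2),(.599,-.349,-.056),(.443,-.371,.364)]: print(inverse_kinematics([u[0],u[1],.016],down(u[2]+s*np.pi/2)))
E
```

```text
[0.47376659 0.26529915 0.07      ]
1 [ 0.15671256  0.40720199  1.88932913  0.37305365  0.65775638 -1.0805567 ] True
1 [ 0.26524045  0.36351605  1.97446168  0.3642467   0.59035871 -0.9789124 ] True
1 [ 0.39509406  0.32840911  2.04145677  0.33518761  0.52878969 -0.83657012] True
[-4.59006761e-01  4.93519991e-01  1.96606962e+00 -4.44089210e-16
  6.82003044e-01 -2.59006761e-01]
[-0.62710592  0.7006799   1.46622597  0.          0.97468679 -0.57110592]
[-0.81669883  0.58215829  1.74674797  0.          0.81268639 -1.18069883]
-1 [0.15671256 0.40720199 1.88932913 0.37305365 0.65775638 2.06103595] True
-1 [0.26524045 0.36351605 1.97446168 0.3642467  0.59035871 2.16268025] True
-1 [0.39509406 0.32840911 2.04145677 0.33518761 0.52878969 2.30502253] True
[-4.59006761e-01  4.93519991e-01  1.96606962e+00 -4.44089210e-16
  6.82003044e-01  2.88258589e+00]
[-6.27105920e-01  7.00679896e-01  1.46622597e+00 -4.44089210e-16
  9.74686793e-01  2.57048673e+00]
[-8.16698829e-01  5.82158289e-01  1.74674797e+00 -4.44089210e-16
  8.12686394e-01  1.96089382e+00]
```

```bash
python3 - <<'E'
from h import *
t=current_clock()
carry(.4572,-.1493,-.2008,.07,1)
th=.96; X=np.array([.496,.30])-.06*np.array([np.cos(th),np.sin(th)])
c=look(X[0],X[1],th,.30);save(c,"r1",s=1.2);np.savez("r1.npz",**c);print(current_clock()-t)
E
```

```text
gap 0.051962110902912494
down True [0.0314 0.0697 0.0166]
slid True [0.0245 0.0697 0.0166] [0.3 1.3 2.2]
10.941699999999997
```

View pics/r1.png

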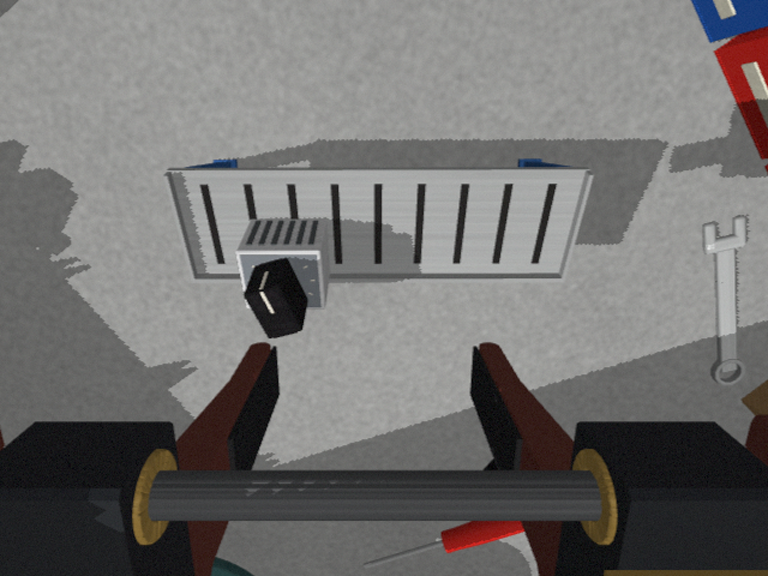

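The unit stands at (283,265) on the shelf against the lip. I'll place the other two, then check them all.

```bash
cat > chk.py <<'E'
from h import *
th=.96; X=np.array([.496,.30])-.06*np.array([np.cos(th),np.sin(th)])
c=look(X[0],X[1],th,.32);save(c,"r2",s=1.2);W=cloud(c)
L=(W-LIP)@np.stack([RX,RY,RN],1)
print("shelf z",np.nanmedian(L[...,2][(abs(L[...,1])<.14)&(L[...,0]>.06)&(L[...,0]<.08)&(abs(L[...,2])<.006)]))
for y0 in(-.07,0,.07):
    near=(abs(L[...,1]-y0)<.035)&(L[...,0]>-.02)&(L[...,0]<.085)
    k=near&(abs(L[...,2]-.049)<.004);P=L[k];A=np.c_[P[:,:2]-P[:,:2].mean(0),np.ones(len(P))];f=np.linalg.lstsq(A,P[:,2],rcond=None)[0]
    r=cv2.minAreaRect((P[:,:2]*1000).astype(np.float32))
    kn=near&(L[...,2]>.07)&(L[...,2]<.1)
    print(y0,"rect",np.round(r[0],1),np.round(r[1],1),round(r[2],2),"top h",f[2].round(4),"tilt",f[:2].round(3),"knob top",np.percentile(L[kn][:,2],[50,90]).round(4))
E
python3 - <<'E'
from h import *
t=current_clock()
carry(.5996,-.3496,-.0583,0.,1)
carry(.4432,-.3716,.3647,-.07,1)
exec(open("chk.py").read())
print(current_clock()-t,current_clock())
c=capture("top");save(c,"top2")
E
```

```text
gap 0.05179692562303032
down True [ 0.0314 -0.0003  0.0167]
slid True [ 0.0246 -0.0003  0.0167] [0.7 1.2 1.8]
gap 0.051988449435438365
down True [ 0.0314 -0.0704  0.0167]
slid True [ 0.0246 -0.0704  0.0167] [-0.3  0.9  1.8]
shelf z -0.0007945825106740387
-0.07 rect [ 25.8 -69.5] [60.2 52.4] 89.9 top h 0.0493 tilt [-0.016 -0.001] knob top [0.0849 0.0858]
0 rect [25.4  0.1] [53.2 60.1] 0.47 top h 0.0493 tilt [-0.015  0.   ] knob top [0.0849 0.0858]
0.07 rect [25.4 70.2] [53.1 60.7] 0.31 top h 0.0492 tilt [-0.016  0.002] knob top [0.0847 0.0857]
22.225 63.5417
```

View pics/r2.png

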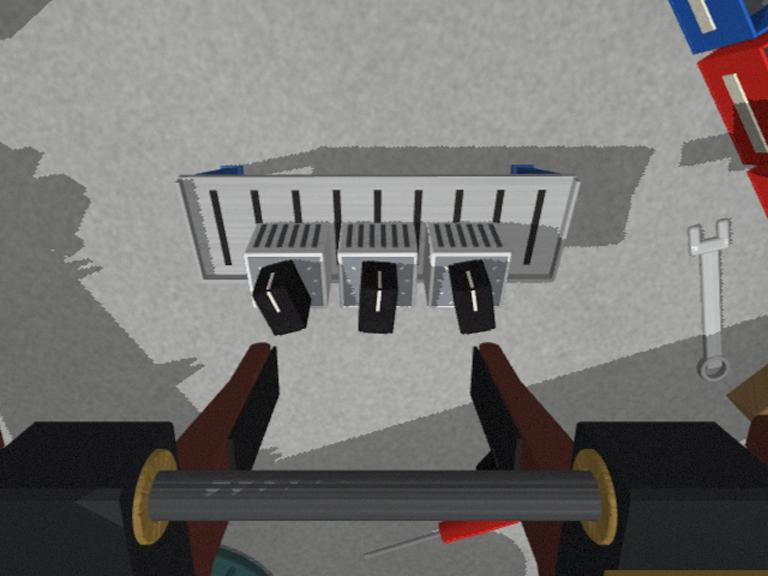

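View pics/top2.png

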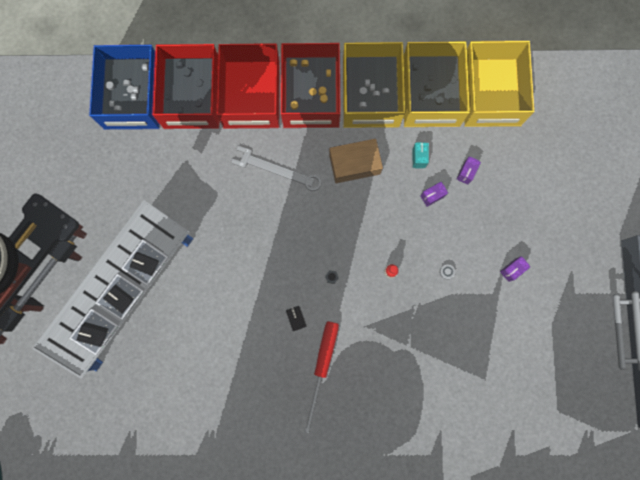

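The rack view shows three units side by side at (287,265), (378,265) and (470,265), each with its knob. The top view shows the spare knob at (296,318), with bearing, nut and bottle unmoved. To make sure of lip contact, I'll nudge each unit gently from upslope, then hand in.

```bash
python3 - <<'E'
from h import *
Q=rq(1);move_gripper(0.)
for y in(.07,0,-.07):
    move_ptp(rk(.078,y,.11),Q);servo_line(rk(.078,y,.017),Q,rate=.1)
    h=servo_line(rk(.052,y,.017),Q,rate=.015,contact_N=3);p=(np.stack([RX,RY,RN])@(current_position()-LIP)).round(4)
    print(h,p);servo_line(rk(.078,y,.017),Q,rate=.08);servo_line(rk(.078,y,.11),Q,rate=.2)
move_gripper(.088)
exec(open("chk.py").read());print(current_clock())
E
```

```text
True [0.0608 0.0698 0.0171]
True [0.0609 0.     0.017 ]
True [ 0.061 -0.07   0.017]
shelf z -0.0008132040632828127
-0.07 rect [ 26.3 -69.6] [51.9 60.5] 0.01 top h 0.0493 tilt [-0.016 -0.005] knob top [0.0849 0.0858]
0 rect [25.4  0.2] [60.1 53.1] 89.86 top h 0.0492 tilt [-0.014  0.001] knob top [0.0849 0.0858]
0.07 rect [25.5 70.2] [52.7 60.3] 0.06 top h 0.0492 tilt [-0.016  0.004] knob top [0.0847 0.0858]
79.725
```

View pics/r2.png

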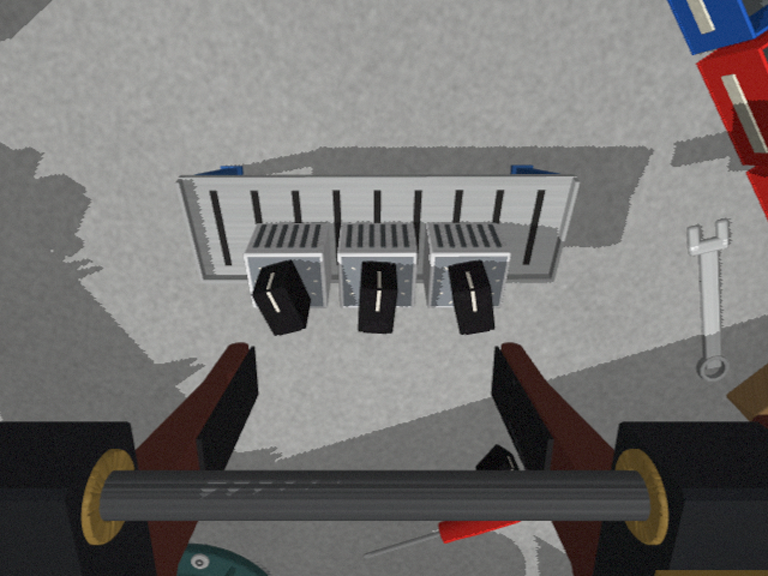

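All three units stand square at the lip with their knobs home, at (287,265), (378,265) and (470,265), so I'm handing in.

```bash
python3 -c "
from bench import *
print(close_job())"
```

```text
the job is handed in; nothing more can be done
None
```

The job is handed in: all three units present have a knob pushed fully home and stand square against the rack lip, one knob is left over, the bystanders are unmoved, and the clock read about 80 s of the 210 s allowed.

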